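# Ready the label printer and print the parcel's weight label

### The job

A parcel lies on the counter scale and a fresh roll has just been put into the label printer: with the fingertips, gently push the printer's cover fully shut, tap the printer's large round feed key, then on the scale tap the hold key (the left end of its row of four, seen from the robot's side) and last the wide print key at the right end of that row. Tap each key lightly, one at a time, so that it goes down and comes back up, and press no other key. Lift or push aside nothing, keep off the parcel and the weighing pan so that the reading stays true, and finish with the hand clear of everything.

Things in the scene. Friction and masses are not known exactly. Their poses are not given: they have to be found in the camera images.
- printer: desktop label printer, white plastic, fixed to the table, 250 deep (its x) x 190 wide (its y) x 158 mm high with the cover shut. Origin: centre of its underside; x points away from its front, y to the left as seen by one facing its front (the robot's side), z up. It has a flat key deck along the front (x -125 to -49 mm, 130 mm high) and behind it the hinged cover. It may stand left or right of the scale
- cover (a joint): the printer's grey cover, 160 mm long x 188 wide x 32 mm high, hinged on a line along the printer's y at its far end (printer x +110, height 126 mm). Value in rad: 0 fully shut, on its stop; positive raised. It starts ajar and a friction hinge keeps it wherever it is left; about 2 N downward at its front edge moves it
- cover_edge (a point): point on the cover's top face, midway across, 12 mm behind its front edge and 148 mm from the hinge line: where to push. With the cover shut it lies at printer x -38 mm, y 0, height 158 mm. Turns with the cover, its z out of the cover's top face
- feed_key (a joint): feed key, the large round key (30 mm across, grey) on the printer's deck at its right end. Value in m: 0 up, 0.006 fully down. It moves straight down against a spring, 1.5 N to start, 4.3 N at 0.0025 and 8 N at the bottom, and springs back; count it pressed from 0.0025
- feed_key_top (a point): centre of the feed key's top face, 9 mm above the deck (printer x -93, y -42, height 139 mm when up); its z is the key's outward axis
- pause_key (a joint): pause key, the small square key (14 mm) at the left end of the printer's deck (printer x -93, y +48 mm); not to be pressed. Same travel and spring as the feed key
- scale: counter scale, white, fixed to the table, 330 deep (its x) x 280 mm wide (its y). Origin: centre of its underside; x points away from its front, y to the left as seen by one facing its front (the robot's side), z up. Its front part is a console that rises away from the front edge (42 mm high) at 0.22 rad, with the row of four black keys 34 mm up the slope and a display above them; behind it is the raised weighing pan, from scale x -50 mm backwards
- pan: the scale's steel weighing pan, 215 x 280 x 11 mm, its top 85 mm above the table. Origin: centre of its underside, at scale x +57.5, height 74 mm. Do not touch
- parcel: taped carton 150 x 200 x 80 mm high lying on the pan, loose; origin: centre of its underside. Its nearest corner is at least 95 mm behind the centres of the keys. Do not touch
- hold_key (a joint): hold key, the square key (26 x 24 mm) at the left (+y) end of the scale's row. Value in m: 0 up, 0.006 fully down; it moves along the console's normal against a spring, 1.5 N to start, 4.3 N at 0.0025 and 8 N at the bottom, and springs back; count it pressed from 0.0025
- hold_key_top (a point): centre of the hold key's top face, 9 mm above the console (scale x -134, y +60, height 58 mm when up); its z is the key's outward axis, 0.22 rad from vertical towards the scale's front
- print_key (a joint): print key, the wide key (26 x 46 mm) at the right (-y) end of the scale's row; travel, spring and values as the hold key
- print_key_top (a point): centre of the print key's top face, 9 mm above the console (scale x -134, y -64, height 58 mm when up); axes as for the hold key
- tare_key (a joint): tare key, square 26 x 24 mm, second from the left in the scale's row (scale y +22 mm, 38 mm from the hold key's centre); not to be pressed
- unit_key (a joint): unit key, square 26 x 24 mm, third from the left in the scale's row (scale y -16 mm, 48 mm from the print key's centre); not to be pressed
- jar_big: honey jar, 68 mm across, 110 high, standing between scale and printer; origin: centre of its underside
- jar_small: honey jar, 54 mm across, 75 high, between scale and printer, nearer to the robot; origin: centre of its underside
- cutter: box cutter 130 x 24 x 19 mm lying in front of the scale, along its own x; origin under its middle
- label_roll: spare roll of labels, 76 mm across, 100 high, standing in front of the printer; origin: centre of its underside
- tape_roll: roll of packing tape lying flat on the right, 104 mm across, 48 high; origin: centre of its underside
- pen_cup: dark metal cup of pens on the left, 80 mm across, 95 high, pens to 150; origin: centre of its underside
- gift_box: small carton 100 x 70 x 50 mm on the right; origin: centre of its underside

How it is judged:
On the way, in this order (a step that is already met when the one before it is completed fails the run):
1. the printer's cover is pushed shut (value of joint cover below 0.04 rad), for 0.1 s.
2. the feed key is tapped (value of joint feed_key above 0.0025 m and value of joint cover below 0.04 rad), for 0.04 s.
3. the hold key is tapped, the feed key being up again (value of joint hold_key above 0.0025 m and value of joint feed_key below 0.001 m), for 0.04 s.
4. the print key is tapped, the hold key being up again (value of joint print_key above 0.0025 m and value of joint hold_key below 0.001 m), for 0.04 s.
At the end, for the whole second after the job is handed in: The cover is shut (within 0.04 rad, about 6 mm at its front edge), every key is up again (within 1 mm), the parcel is at rest where it lay (within 8 mm) and the other loose things are within 20 mm of where they stood (value of joint cover below 0.04 rad and value of joint each of feed_key, hold_key, print_key, tare_key, unit_key, pause_key below 0.001 m and distance of each of jar_big, jar_small, cutter, label_roll, tape_roll, pen_cup, gift_box from where it was at the start of the episode below 0.02 m and distance of parcel from where it was at the start of the episode below 0.008 m and linear speed of parcel below 0.02 m/s); the robot touches nothing.
It fails at once if a key is pressed out of place: while the cover is still open, two scale keys together, or a wrong key (tare, unit, pause) ((value of joint cover above 0.04 rad and value of joint any of feed_key, hold_key, print_key above 0.002 m) or value of joint any of tare_key, unit_key, pause_key above 0.002 m or value of joint each of hold_key, print_key above 0.002 m).
It fails at once if a hard push: more than 30 N on a key, or 100 N on the cover or any part of the printer or scale (((value of joint feed_key above 0.001 m and contact force between the fingers and printer above 30 N) or (value of joint hold_key above 0.001 m and contact force between the fingers and scale above 30 N) or (value of joint print_key above 0.001 m and contact force between the fingers and scale above 30 N)) or (contact force between any of the fingers, the arm and scale above 100 N or contact force between any of the fingers, the arm and printer above 100 N)).
It fails at once if the cover is slammed (faster than 2 rad/s) or lifted further open (velocity of joint cover below -2 rad/s or value of joint cover above 0.7 rad).
It fails at once if the robot touches the parcel or the weighing pan (contact force between any of the fingers, the arm and parcel above 0.5 N or contact force between any of the fingers, the arm and pan above 0.5 N or distance of parcel from where it was at the start of the episode above 0.008 m).
It fails at once if one of the things standing around is lifted or shifted by more than 20 mm (distance of any of jar_big, jar_small, cutter, label_roll, tape_roll, pen_cup, gift_box from where it was at the start of the episode above 0.02 m).
It also fails if it takes over 54 s, if anything falls off the work surface, if the arm or the gripper's body presses on something with over 40 N, if the wrist force passes 120 N, or if a joint passes its speed limit or range.

### The arm

A 6-joint arm with a two-finger parallel gripper is mounted at the origin on the work surface. World frame = base frame: x ahead of the robot, y to its left, z up, the work surface at z = 0. Lengths are in m, angles in rad, forces in N, time in s.
With the tool pointing down it reaches from about 0.25 to 0.8 m from the base axis. Payload 3.9 kg.
Tool frame: the origin (TCP) lies between the finger pads; the fingertips stand 11 mm ahead of it and the grasp point (between the pads) lies 8 mm behind it; z points along the fingers, y is the line along which they close (so a half turn about z gives the same grasp; the last joint's range is limited). The gripper opens to 85 mm and grips with 20 to 120 N. Pads are 22 mm wide; open, the fingers measure 114 mm over their backs; the gripper's body (76 mm by 85 mm) begins 54 mm behind the grasp point. The pads swing forward as they close: fully open they stand 13 mm farther back than shut.
Start: joints at [0, 0.26, -0.138, 1.173, 0, 1.571], TCP at [0.525, -0, 0.242] pointing down, gripper open.
Joint ranges: [-2.78, 2.78], [-0.83, 1.72], [-1.28, 1.37], [-1.9, 2.12], [-1.57, 1.48], [-3.14, 3.14]. Speed limits (rad/s): [2.57, 2.57, 3.14, 3.14, 3.14, 3.14].

### API

Orientations are given as a rotation vector (axis times angle).
In Python, from rig import arm gives the robot as it stands.
- The arm moves only by the shell command python3 -m pendant 'ROWS' [FORCE]. ROWS is JSON, a list of rows, each an object with "fingers": the opening, from 0 (shut) to 1 (fully open); "travel": the shift along the tool's x, y, z in mm, a list of three; "delta_rot": the turn, a rotation vector about the tool's x, y, z in rad, a list of three. A call has 1 to 8 rows; each row shifts and turns the commanded pose from where the row before left it, along the tool's axes as they then stand; what a row does not reach is not made up. A row lasts 1/8 s, in which the tool goes at most 62.5 mm and 10.7 degrees, less where a joint would pass 70% of its speed; a pose out of reach is approached as far as the arm can. A call is refused whole if a number of a shift passes 62.5 or a number of a turn 0.188, either way. A call with a gripper value outside its range is refused whole. The fingers move at their own pace and stop on an object; FORCE is the grip in N (left out, the last holds). Time passes only in rows, so rows that do not move let the fingers close. It gives the time, the measured TCP pose, the force, the opening and the grip force at its end, in the units of the state.
- arm.state(): the state, without advancing time (a new reading comes with each control period).
- arm.capture(name): name is "scene" or "side" or "wrist"; returns (picture, depth): 480x640x3 uint8, blue, green, red; 480x640 float32, m along the optical axis (not along the pixel's ray), 0 where there is no reading.
- arm.camera_params(name): a dict with "fx", "fy", "cx", "cy" (pixels), "rvec" (rotation vector, rad) and "tvec" (3), from world to camera coordinates, as OpenCV has them. Camera axes: x right, y down, z forward; pixel columns grow to the right and rows downward; lengths in m; the calibration is good to about 2 mm. A picture is of the moment at which its call begins: read the wrist's pose just before it. camera_params takes no time and is no camera call; for the wrist camera it gives the pose at the moment of the call.
- arm.sign_off(): hands the job in; it is judged then, once.
The state is a dict: "clock": time; "q": joint angles; "joint_vel": joint speeds; "tau": joint torques, N m; "eef_pos": TCP position; "ee_rot": TCP orientation; "ft_force": force on the tool from outside, world axes, zero at the start; "wrist_torque": the same for the moment, N m; "opening": opening from 0.0 (shut) to 1.0 (fully open); "gripper_force": force on a finger pad.
Only numpy, scipy, OpenCV 4.12 (cv2) and the standard library are available. Lean on these libraries where they do the work, as an engineer would, in place of code of your own. Each camera call takes 0.05 s, during which the arm holds its last target. There are 200 camera calls.

## Working session

There is one attempt and no reset: what is moved stays moved. The work goes in short steps, Python scripts to look and compute and a shell command to move; the robot and the scene stay as the last step left them, time stands still between calls to the robot, and variables do not carry over. Pictures are saved under pics/ and viewed, at most 10 in all, crops included, and the job is handed in when it is done.

```bash
ls; mkdir -p pics; cat > h.py <<'E'
import numpy as np, cv2
from rig import arm
def cam(n):
    p=arm.camera_params(n); R=cv2.Rodrigues(np.array(p['rvec'],float))[0]
    return p,R,np.array(p['tvec'],float).ravel()
def cloud(n,depth):
    p,R,t=cam(n); v,u=np.mgrid[:480,:640]
    X=np.stack([(u-p['cx'])/p['fx']*depth,(v-p['cy'])/p['fy']*depth,depth],-1)
    W=(X-t)@R; W[depth<=0]=np.nan
    return W
def ray(n,u,v,z):
    p,R,t=cam(n); d=R.T@np.array([(u-p['cx'])/p['fx'],(v-p['cy'])/p['fy'],1]); c=-R.T@t
    return c+d*(z-c[2])/d[2]
E
python3 - <<'E'
from h import *
print(arm.state())
for n in ['scene','side']:
    b,d=arm.capture(n); cv2.imwrite(f'pics/{n}0.png',b); np.save(f'{n}0.npy',d)
    p,R,t=cam(n); print(n,p['fx'],-R.T@t,R[2])
E
```

```text
pics
{'clock': 0.0, 'q': array([-3.37487062e-07,  2.60645555e-01, -1.39365848e-01,  1.17272101e+00,
        2.97442598e-05,  1.57081593e+00]), 'joint_vel': array([-0.0007803 , -0.00011016, -0.00105503, -0.00085116, -0.00033818,
       -0.00054698]), 'tau': array([-3.22425103e-04, -4.05677426e+01,  2.53926122e+01,  1.89446745e-02,
       -4.02533055e-05,  2.61086342e-05]), 'eef_pos': array([5.24332981e-01, 9.02591840e-06, 2.41486286e-01]), 'ee_rot': array([-2.22048023e+00, -2.22043588e+00,  2.11650080e-03]), 'ft_force': array([-0.11033331, -0.19840863, -0.48084848]), 'wrist_torque': array([-0.01067911,  0.01475535, -0.04270599]), 'gripper_force': 0.0, 'opening': 1.0024379682515794}
scene 610.8683197373739 [1.28056387 0.83223484 1.32612885] [-0.44614737 -0.5175409  -0.73013967]
side 495.2002524431503 [-0.09922511  0.78741668  1.12409538] [ 0.45268604 -0.54650366 -0.70456306]
```

View pics/scene0.png

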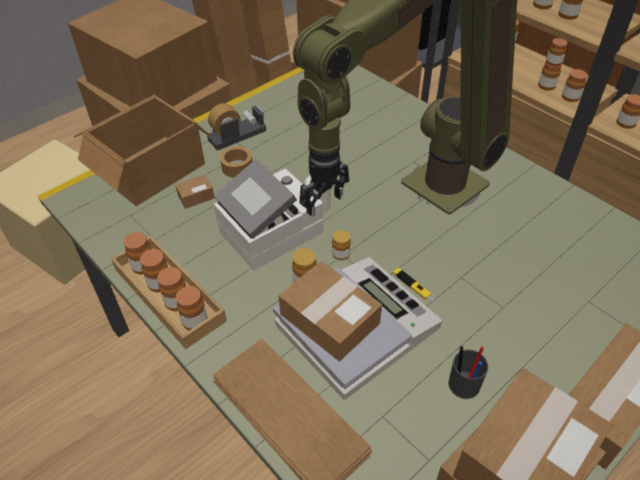

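View pics/side0.png

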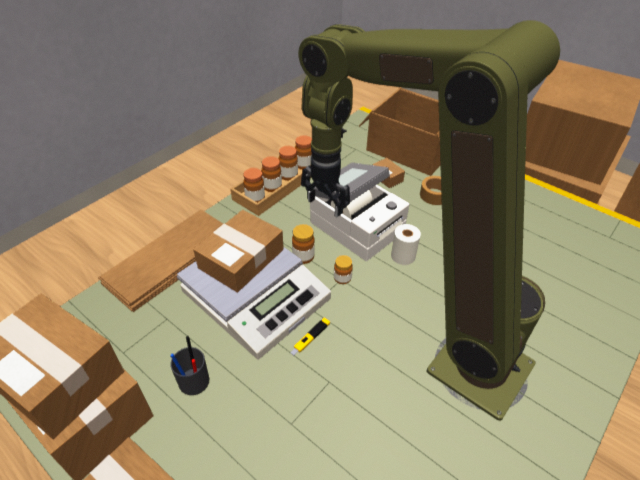

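The scene view shows the printer to the right of the scale, with its grey cover raised at about (255,195) and the feed key near (287,181). The scale keys run from (378,268) to (417,306). In the side view the scale keys run from (270,325) for hold to (305,297) for print, and the feed key is near (391,206). The label roll stands in front of the printer, and the gripper is over the printer's left-front area.

```bash
python3 - <<'E'
from h import *
for n,(x0,y0,x1,y1) in {'side':(258,285,320,335),'scene':(365,258,430,318)}.items():
    b=cv2.imread(f'pics/{n}0.png'); d=np.load(f'{n}0.npy'); W=cloud(n,d)
    m=(b.max(2)<60).astype(np.uint8); k=np.zeros_like(m); k[y0:y1,x0:x1]=m[y0:y1,x0:x1]
    N,l,s,c=cv2.connectedComponentsWithStats(k)
    for i in range(1,N):
        if s[i,4]>25: print(n,s[i],c[i].round(1),np.nanmedian(W[l==i],0).round(4),'ray58',ray(n,*c[i],.058).round(4))
    # printer
    Z=W[...,2]; r=np.zeros(Z.shape,bool)
    if n=='side': r[150:250,300:420]=1
    else: r[155:265,210:330]=1
    print('deck pts',n)
    q=r&(abs(Z-.130)<.004)&(b.min(2)>130)&(W[...,1]<-.05)
    P=W[q]; print(len(P),P[:,:2].min(0),P[:,:2].max(0)); 
    print(cv2.minAreaRect(P[:,:2].astype(np.float32)))
    q=r&(Z>.01)&(Z<.12)&(b.min(2)>120)
    print('body',cv2.minAreaRect(W[q][:,:2].astype(np.float32)))
    q=r&(abs(Z-.139)<.003); vu=np.argwhere(q); 
    c=b[y0:y1,x0:x1]
    cv2.imwrite(f'pics/{n}_crops.png',np.hstack([cv2.resize(b[150:250,300:420] if n=='side' else b[155:265,210:330],(480,400),interpolation=cv2.INTER_CUBIC),cv2.resize(c,(300,400))]))
a=cv2.imread('pics/side_crops.png')[:,:480];b=cv2.imread('pics/scene_crops.png')[:,:480]
cv2.imwrite('pics/crop.png',cv2.resize(np.hstack([a,b]),(800,333)))
E
```

```text
side [258 285  40  35 105] [278.2 302.6] [0.5036 0.2151 0.0594] ray58 [0.5053 0.2132 0.058 ]
side [258 286  24  19  30] [269.3 294.9] [0.5374 0.2135 0.0662] ray58 [0.5419 0.2097 0.058 ]
side [296 290  17  15 125] [304.1 297.2] [0.4642 0.1539 0.0577] ray58 [0.4641 0.1539 0.058 ]
side [287 303  11  10  68] [291.7 307.5] [0.4663 0.2015 0.0573] ray58 [0.4665 0.202  0.058 ]
side [276 311  12  10  67] [281.5 315.6] [0.4699 0.2385 0.057 ] ray58 [0.4691 0.239  0.058 ]
side [266 319  11  11  74] [270.8 324.3] [0.472  0.2768 0.0572] ray58 [0.4712 0.2776 0.058 ]
side [309 322  11  13  83] [315.5 329.6] [0.3918 0.1918 0.0147] ray58 [0.3721 0.2151 0.058 ]
deck pts side
980 [ 0.42087433 -0.30173826] [ 0.66441662 -0.10080375]
((0.5405586361885071, -0.20800571143627167), (0.19563737511634827, 0.23001348972320557), 84.01519012451172)
body ((0.6148786544799805, -0.32637661695480347), (0.3939765393733978, 0.6105847954750061), 46.90977478027344)
scene [371 269  17  13 116] [379.  275.1] [0.4709 0.1539 0.0574] ray58 [0.4714 0.154  0.058 ]
scene [397 271  18  15 133] [405.2 278. ] [0.3979 0.1865 0.0131] ray58 [0.4275 0.2083 0.058 ]
scene [386 282  12   9  65] [391.4 286. ] [0.4747 0.2016 0.0574] ray58 [0.4744 0.2023 0.058 ]
scene [365 288  14  13  27] [370.7 293.4] [0.5366 0.1847 0.0649] ray58 [0.5322 0.1826 0.058 ]
scene [396 291  12   9  69] [401.5 294.8] [0.4772 0.2407 0.0575] ray58 [0.4763 0.24   0.058 ]
scene [406 300  12   9  68] [411.6 303.8] [0.4791 0.2772 0.057 ] ray58 [0.4788 0.2773 0.058 ]
scene [382 303  25  15  80] [396.3 311.9] [0.5351 0.2763 0.0631] ray58 [0.5265 0.2682 0.058 ]
deck pts scene
422 [ 0.42469374 -0.30500085] [ 0.68836667 -0.10229559]
((0.5564022660255432, -0.20405283570289612), (0.19087231159210205, 0.2526059150695801), 86.09638977050781)
body ((0.5295721292495728, -0.20397163927555084), (0.19775941967964172, 0.30606940388679504), 83.26884460449219)
```

View pics/crop.png

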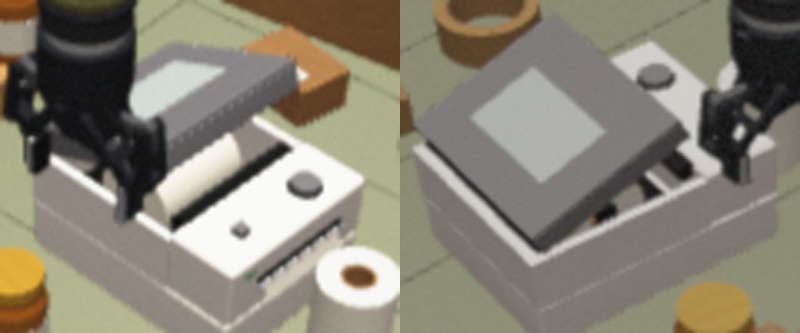

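The crop shows the feed key at side pixel (391.5,205) and scene pixel (286.5,177.5). The small pause key is at side pixel (372,219). The cover is raised about 0.5 rad. Its pale label is on top.

```bash
python3 - <<'E'
from h import *
for n,(x0,y0,x1,y1) in {'side':(366,198,402,224),'scene':(278,170,296,186)}.items():
    b=cv2.imread(f'pics/{n}0.png'); W=cloud(n,np.load(f'{n}0.npy'))
    m=np.zeros((480,640),np.uint8); m[y0:y1,x0:x1]=(b.max(2)[y0:y1,x0:x1]<140)
    N,l,s,c=cv2.connectedComponentsWithStats(m)
    for i in range(1,N):
        if s[i,4]>5: print(n,s[i],c[i].round(1),np.nanmedian(W[l==i],0).round(4),ray(n,*c[i],.137).round(4))
W=cloud('scene',np.load('scene0.npy')); b=cv2.imread('pics/scene0.png')
P=W[185:215,232:280].reshape(-1,3); P=P[np.isfinite(P[:,0])]
for _ in range(5):
    c=np.median(P,0); c=P.mean(0); nrm=np.linalg.svd(P-c,full_matrices=False)[2][2]; nrm*=np.sign(nrm[2]); e=abs((P-c)@nrm); P=P[e<max(.004,np.median(e)*2)]
print('cover',c,nrm,'angle',np.arccos(nrm[2]),len(P))
D=(W-c)@nrm; r=np.zeros(D.shape,bool); r[155:260,205:300]=1
r&=(abs(D)<.004)
Q=W[r]; h=np.cross(nrm,[0,0,1]); h/=np.linalg.norm(h); f=np.cross(h,nrm)  # hinge dir, along-cover dir
A=np.stack([(Q-c)@h,(Q-c)@f],1); (cc,sz,an)=cv2.minAreaRect(A.astype(np.float32)); print('hinge',h,'f',f,cc,sz,an)
print('centre',c+cc[0]*h+cc[1]*f)
for p in cv2.boxPoints((cc,sz,an)): print((c+p[0]*h+p[1]*f).round(4))
for n in ['side','scene']:
  W=cloud(n,np.load(f'{n}0.npy'));b=cv2.imread(f'pics/{n}0.png')
# objects tops
E
```

```text
side [366 198  17  12  76] [372.3 202.3] [ 0.5068 -0.2201  0.1328] [ 0.505  -0.2126  0.137 ]
side [386 204  11   6  31] [390.7 206.9] [ 0.4506 -0.2325  0.134 ] [ 0.4501 -0.2314  0.137 ]
side [388 214  14  10  47] [395.6 219.1] [ 0.4256 -0.2292  0.1027] [ 0.4083 -0.1947  0.137 ]
side [370 219   5   2   8] [372.  219.4] [ 0.459  -0.1482  0.1364] [ 0.4608 -0.1486  0.137 ]
scene [278 177  15   9  93] [285.  181.2] [ 0.4652 -0.2339  0.1373] [ 0.4675 -0.2367  0.137 ]
cover [ 0.60633078 -0.19388838  0.18394531] [ 0.35644098 -0.03306203  0.93373269] angle 0.36609403549531877 1152
hinge [-0.09235952 -0.99572572  0.        ] f [-0.92974166  0.0862391   0.35797105] (0.018270790576934814, 0.002665601670742035) (0.1601136177778244, 0.195431187748909) 89.89018249511719
centre [ 0.60216498 -0.21185119  0.18489952]
[ 0.6855 -0.1213  0.1563]
[ 0.6678 -0.3159  0.1562]
[ 0.5189 -0.3024  0.2135]
[ 0.5366 -0.1078  0.2136]
```

Printer: origin near (0.556,-0.207), yaw -0.09, cover at 0.366 rad. The model fits: front edge z is 0.2135 and the length is 160 mm. That puts the feed key near (0.459,-0.237), hold near (0.475,0.2775) and print near (0.468,0.154), with 124 mm between hold and print as given. Tool axes: x is world +y, y is world +x, z is down.

```bash
python3 -m pendant '[{"fingers":0,"travel":[0,0,-20],"delta_rot":[0,0,0]},{"fingers":0,"travel":[-40,3,0],"delta_rot":[0,0,0]},{"fingers":0,"travel":[-45,3,0],"delta_rot":[0,0,0]},{"fingers":0,"travel":[-45,3,0],"delta_rot":[0,0,0]},{"fingers":0,"travel":[-46,3,0],"delta_rot":[0,0,0]},{"fingers":0,"travel":[-30,1,0],"delta_rot":[0,0,0]},{"fingers":0,"travel":[0,0,0],"delta_rot":[0,0,0]}]' 20
python3 - <<'E'
from h import *
b,d=arm.capture('side'); cv2.imwrite('pics/side1.png',b)
w,dw=arm.capture('wrist'); cv2.imwrite('pics/w1.png',w); np.save('w1.npy',dw)
cv2.imwrite('pics/c1.png',np.hstack([cv2.resize(b[120:260,280:440],(400,350)),cv2.resize(w,(400,350))]))
p,R,t=cam('wrist'); print(p['fx'],-R.T@t,R)
E
```

```text
clock: 0.98
eef_pos: [0.5376, -0.2079, 0.2615]
ee_rot: [-2.224, -2.217, 0.001]
ft_force: [0.7, 0.2, -0.1]
opening: -0.001
gripper_force: 0.0
365.3686300169353 [ 0.53693941 -0.12543684  0.39415863] [[ 9.99999783e-01 -4.14667899e-04 -5.12696950e-04]
 [-2.30900488e-04 -9.48499261e-01  3.16779257e-01]
 [-6.17650867e-04 -3.16779070e-01 -9.48499151e-01]]
```

View pics/c1.png

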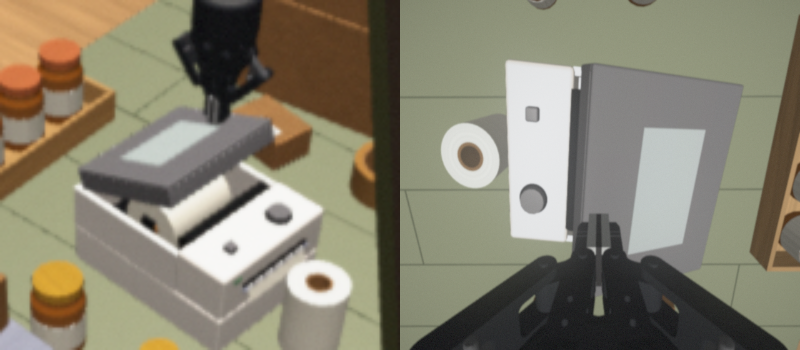

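The side crop shows the closed fingertips just above the raised cover. The wrist view, scaled back to 640x480, shows the feed key at about (213,272) and the pause key at (211,156), with the fingertips just behind the cover's front edge. Next I'll refine the key positions and start pushing.

```bash
python3 - <<'E'
from h import *
w=cv2.imread('pics/w1.png'); W=cloud('wrist',np.load('w1.npy'))
m=np.zeros((480,640),np.uint8); m[100:315,185:250]=(w.max(2)[100:315,185:250]<165)
N,l,s,c=cv2.connectedComponentsWithStats(m)
for i in range(1,N):
    if s[i,4]>60: print(s[i],c[i].round(1),np.nanmedian(W[l==i],0).round(4),ray('wrist',*c[i],.139).round(4))
E
python3 -m pendant '[{"fingers":0,"travel":[0,2,-0],"delta_rot":[0,0,0]},{"fingers":0,"travel":[0,0,15],"delta_rot":[0,0,0]},{"fingers":0,"travel":[0,0,15],"delta_rot":[0,0,0]},{"fingers":0,"travel":[0,0,10],"delta_rot":[0,0,0]},{"fingers":0,"travel":[0,0,10],"delta_rot":[0,0,0]},{"fingers":0,"travel":[0,0,10],"delta_rot":[0,0,0]}]'
```

```text
[201 146  22  21 371] [211.2 156.1] [ 0.4634 -0.1517  0.1394] [ 0.4639 -0.1516  0.139 ]
[ 191  252   45   41 1409] [212.9 271.9] [ 0.4569 -0.2382  0.1392] [ 0.4572 -0.2379  0.139 ]
clock: 1.82
eef_pos: [0.54, -0.206, 0.2018]
ee_rot: [2.221, 2.221, 0.0]
ft_force: [-0.7, 0.4, 3.1]
opening: -0.0
gripper_force: 1.0
```

Feed key is at (0.457,-0.238), z 0.139, which agrees with the model. The tips are now pushing the cover at about 3 N.

```bash
python3 -m pendant '[{"fingers":0,"travel":[0,0,10],"delta_rot":[0,0,0]},{"fingers":0,"travel":[0,0,10],"delta_rot":[0,0,0]},{"fingers":0,"travel":[0,0,8],"delta_rot":[0,0,0]},{"fingers":0,"travel":[0,0,5],"delta_rot":[0,0,0]},{"fingers":0,"travel":[0,0,0],"delta_rot":[0,0,0]}]'
```

```text
clock: 2.45
eef_pos: [0.5403, -0.206, 0.1693]
ee_rot: [2.221, 2.221, 0.001]
ft_force: [0.2, 0.6, 0.6]
opening: -0.002
gripper_force: 0.0
```

```bash
python3 -m pendant '[{"fingers":0,"travel":[0,0,2],"delta_rot":[0,0,0]},{"fingers":0,"travel":[0,0,1],"delta_rot":[0,0,0]}]'
```

```text
clock: 2.7
eef_pos: [0.5405, -0.2061, 0.1689]
ee_rot: [2.22, 2.22, 0.002]
ft_force: [-5.8, 3.0, 19.5]
opening: -0.001
gripper_force: 9.6
```

The cover is on its stop: 19.5 N, with the tip at z 0.158. Next I'll lift and go over the feed key.

```bash
python3 -m pendant '[{"fingers":0,"travel":[0,0,-15],"delta_rot":[0,0,0]},{"fingers":0,"travel":[0,0,-20],"delta_rot":[0,0,0]},{"fingers":0,"travel":[-16,-42,0],"delta_rot":[0,0,0]},{"fingers":0,"travel":[-16,-41,0],"delta_rot":[0,0,0]},{"fingers":0,"travel":[0,0,20],"delta_rot":[0,0,0]},{"fingers":0,"travel":[0,0,20],"delta_rot":[0,0,0]},{"fingers":0,"travel":[0,0,0],"delta_rot":[0,0,0]}]'
python3 - <<'E'
from h import *
b,d=arm.capture('side'); cv2.imwrite('pics/side2.png',b)
cv2.imwrite('pics/c2.png',cv2.resize(b[120:260,300:460],(640,560)))
E
```

```text
clock: 3.58
eef_pos: [0.4561, -0.2376, 0.1602]
ee_rot: [-2.22, -2.219, 0.001]
ft_force: [-0.9, -0.8, 0.6]
opening: 0.005
gripper_force: 0.0
```

View pics/c2.png

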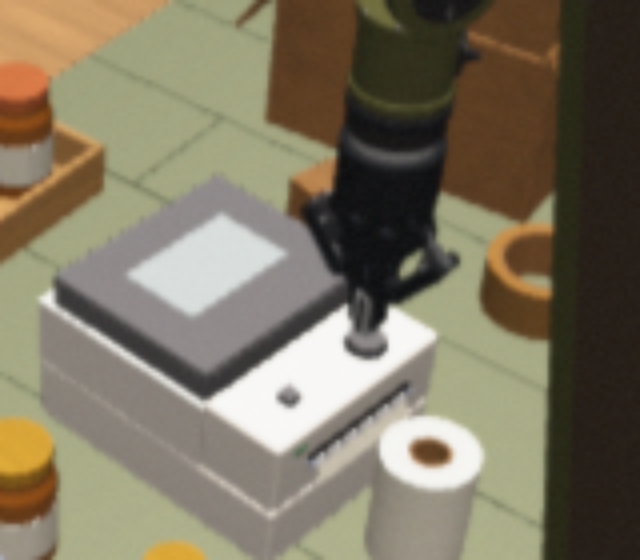

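The picture shows the cover shut and the fingertips about 10 mm above the centre of the feed key, at crop pixel (366,343).

```bash
python3 -m pendant '[{"fingers":0,"travel":[0,0,8],"delta_rot":[0,0,0]},{"fingers":0,"travel":[0,0,3],"delta_rot":[0,0,0]},{"fingers":0,"travel":[0,0,3],"delta_rot":[0,0,0]},{"fingers":0,"travel":[0,0,0],"delta_rot":[0,0,0]}]'
```

```text
clock: 4.12
eef_pos: [0.4573, -0.238, 0.1477]
ee_rot: [2.221, 2.221, 0.001]
ft_force: [-0.3, 0.2, 4.0]
opening: 0.004
gripper_force: 1.9
```

```bash
python3 -m pendant '[{"fingers":0,"travel":[0,0,2],"delta_rot":[0,0,0]},{"fingers":0,"travel":[0,0,0],"delta_rot":[0,0,0]}]'
```

```text
clock: 4.38
eef_pos: [0.4573, -0.2381, 0.1458]
ee_rot: [2.221, 2.221, 0.001]
ft_force: [-0.8, 1.8, 5.6]
opening: -0.001
gripper_force: 3.0
```

5.6 N is about 3.8 mm down, so the key is pressed. Now lift and carry across to the scale.

```bash
python3 -m pendant '[{"fingers":0,"travel":[0,0,-15],"delta_rot":[0,0,0]},{"fingers":0,"travel":[0,0,-50],"delta_rot":[0,0,0]},{"fingers":0,"travel":[0,0,-50],"delta_rot":[0,0,0]},{"fingers":0,"travel":[55,0,0],"delta_rot":[0,0,0]},{"fingers":0,"travel":[55,0,0],"delta_rot":[0,0,0]},{"fingers":0,"travel":[55,0,0],"delta_rot":[0,0,0]},{"fingers":0,"travel":[55,0,0],"delta_rot":[0,0,0]},{"fingers":0,"travel":[55,0,0],"delta_rot":[0,0,0]}]'
python3 -m pendant '[{"fingers":0,"travel":[55,0,0],"delta_rot":[0,0,0]},{"fingers":0,"travel":[55,0,0],"delta_rot":[0,0,0]},{"fingers":0,"travel":[55,0,0],"delta_rot":[0,0,0]},{"fingers":0,"travel":[40,0,0],"delta_rot":[0,0,0]},{"fingers":0,"travel":[0,0,0],"delta_rot":[0,0,0]},{"fingers":0,"travel":[0,0,0],"delta_rot":[0,0,0]}]'
python3 - <<'E'
from h import *
print(arm.state()['eef_pos'])
w,dw=arm.capture('wrist'); cv2.imwrite('pics/w3.png',w); np.save('w3.npy',dw)
W=cloud('wrist',dw); m=((w.max(2)<70)&(abs(W[...,2]-.057)<.006)).astype(np.uint8)
N,l,s,c=cv2.connectedComponentsWithStats(m)
for i in range(1,N):
    if s[i,4]>100: print(s[i],c[i].round(1),np.nanmedian(W[l==i],0).round(4),ray('wrist',*c[i],.058).round(4))
E
```

```text
clock: 5.38
eef_pos: [0.4567, 0.0386, 0.261]
ee_rot: [2.221, 2.221, 0.001]
ft_force: [0.1, 0.1, -0.3]
opening: 0.001
gripper_force: 0.0
clock: 6.12
eef_pos: [0.4567, 0.2416, 0.2604]
ee_rot: [2.221, 2.221, -0.001]
ft_force: [0.5, -1.0, -0.2]
opening: 0.0
gripper_force: 0.0
[0.45669501 0.2415538  0.26041628]
[369 158  25  16 162] [378.1 164.1] [0.5097 0.2802 0.0602] [0.5109 0.2796 0.058 ]
```

View pics/w3.png

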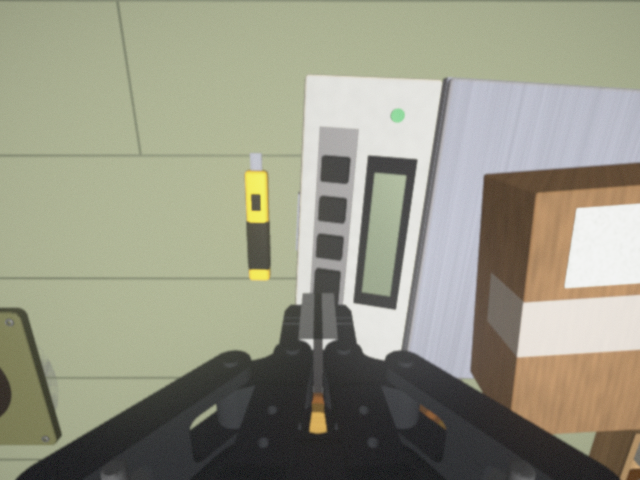

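The wrist view shows the scale keys: hold at (335,169), tare at (332,209), unit at (330,246). The print key is partly hidden behind the fingers at about (327,280). The cutter is at (258,225) and the parcel is well to the right.

```bash
python3 - <<'E'
from h import *
w=cv2.imread('pics/w3.png'); W=cloud('wrist',np.load('w3.npy'))
m=np.zeros((480,640),np.uint8); m[130:290,318:355]=(w.max(2)[130:290,318:355]<95)
N,l,s,c=cv2.connectedComponentsWithStats(m)
for i in range(1,N):
    if s[i,4]>60: print(s[i],c[i].round(1),np.nanmedian(W[l==i],0).round(4),ray('wrist',*c[i],.058).round(4))
E
```

```text
[321 156  29  27 683] [334.9 168.9] [0.4719 0.2755 0.0589] [0.4719 0.2753 0.058 ]
[319 197  27  26 619] [332. 209.] [0.4697 0.238  0.0589] [0.4697 0.2378 0.058 ]
[318 234  25  26 555] [329.6 246.4] [0.4681 0.2009 0.0588] [0.4678 0.2004 0.058 ]
[318 269  22  21 427] [328.  279.4] [0.4665 0.1659 0.0588] [0.4665 0.1651 0.058 ]
```

```bash
python3 -m pendant '[{"fingers":0,"travel":[34,3,0],"delta_rot":[0,0,0]},{"fingers":0,"travel":[0,0,50],"delta_rot":[-0.11,0,0]},{"fingers":0,"travel":[0,0,50],"delta_rot":[-0.11,0,0]},{"fingers":0,"travel":[0,0,0],"delta_rot":[0,0,0]},{"fingers":0,"travel":[0,0,0],"delta_rot":[0,0,0]}]'
python3 - <<'E'
from h import *
s=arm.state(); R=cv2.Rodrigues(s['ee_rot'])[0]; p=s['eef_pos']
print(p,R[:,2])
for k in ([.473,.276,.058],[.467,.1525,.058]): print((R.T@(np.array(k)-p)*1000).round(1))
E
```

```text
clock: 6.8
eef_pos: [0.4666, 0.2757, 0.1622]
ee_rot: [2.107, 2.103, 0.234]
ft_force: [0.1, 0.7, -0.3]
opening: -0.004
gripper_force: 0.0
[0.46663373 0.2756926  0.16218311] [ 2.19102684e-01  4.69801936e-04 -9.75701693e-01]
[  0.2 -16.6 103. ]
[-123.3  -22.3  101.7]
```

```bash
python3 -m pendant '[{"fingers":0,"travel":[0,-16.5,0],"delta_rot":[0,0,0]},{"fingers":0,"travel":[0,0,40],"delta_rot":[0,0,0]},{"fingers":0,"travel":[0,0,38],"delta_rot":[0,0,0]},{"fingers":0,"travel":[0,0,0],"delta_rot":[0,0,0]},{"fingers":0,"travel":[0,0,0],"delta_rot":[0,0,0]}]'
python3 - <<'E'
from h import *
s=arm.state(); R=cv2.Rodrigues(s['ee_rot'])[0]; p=s['eef_pos']
print((R.T@(np.array([.473,.276,.058])-p)*1000).round(1))
b,d=arm.capture('side'); cv2.imwrite('pics/c4.png',cv2.resize(b[230:360,210:360],(600,520)))
E
```

```text
clock: 7.42
eef_pos: [0.4678, 0.2771, 0.0829]
ee_rot: [2.105, 2.104, 0.237]
ft_force: [0.1, -0.3, -0.6]
opening: -0.003
gripper_force: 0.0
[-1.1 -0.4 25.5]
```

View pics/c4.png

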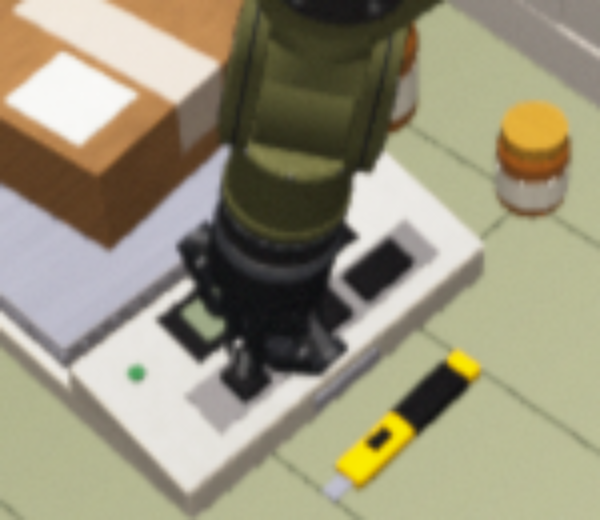

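The fingertips hang right over the hold key, at crop pixel (243,382), clear of the other keys, the pan and the parcel.

```bash
python3 -m pendant '[{"fingers":0,"travel":[0,0,10],"delta_rot":[0,0,0]},{"fingers":0,"travel":[0,0,4],"delta_rot":[0,0,0]},{"fingers":0,"travel":[0,0,3],"delta_rot":[0,0,0]},{"fingers":0,"travel":[0,0,0],"delta_rot":[0,0,0]}]'
```

```text
clock: 7.98
eef_pos: [0.4706, 0.2764, 0.0648]
ee_rot: [2.105, 2.105, 0.234]
ft_force: [-1.5, 0.8, 6.4]
opening: 0.001
gripper_force: 3.1
```

6.5 N along the normal is about 4.5 mm down, so the hold key is pressed. Now lift and go over the print key.

```bash
python3 -m pendant '[{"fingers":0,"travel":[0,0,-15],"delta_rot":[0,0,0]},{"fingers":0,"travel":[0,0,-30],"delta_rot":[0,0,0]},{"fingers":0,"travel":[-62,-3,0],"delta_rot":[0,0,0]},{"fingers":0,"travel":[-61.5,-3,0],"delta_rot":[0,0,0]},{"fingers":0,"travel":[0,0,0],"delta_rot":[0,0,0]},{"fingers":0,"travel":[0,0,28],"delta_rot":[0,0,0]},{"fingers":0,"travel":[0,0,0],"delta_rot":[0,0,0]}]'
python3 - <<'E'
from h import *
s=arm.state(); R=cv2.Rodrigues(s['ee_rot'])[0]; p=s['eef_pos']
print((R.T@(np.array([.467,.1525,.058])-p)*1000).round(1))
b,d=arm.capture('side'); cv2.imwrite('pics/c5.png',cv2.resize(b[220:350,230:380],(600,520)))
E
```

```text
clock: 8.85
eef_pos: [0.4593, 0.1524, 0.0785]
ee_rot: [2.106, 2.107, 0.228]
ft_force: [-0.0, -0.1, -0.4]
opening: 0.001
gripper_force: 0.0
[ 0.1  3.1 21.7]
```

View pics/c5.png

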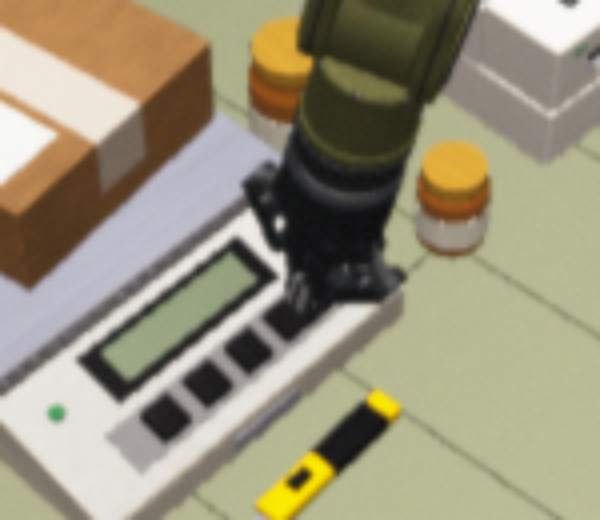

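The fingertips are over the print key at crop pixel (298,300), and the hold key is up and free. I'll correct by 3 mm and tap.

```bash
python3 -m pendant '[{"fingers":0,"travel":[0,3,6],"delta_rot":[0,0,0]},{"fingers":0,"travel":[0,0,4],"delta_rot":[0,0,0]},{"fingers":0,"travel":[0,0,4],"delta_rot":[0,0,0]},{"fingers":0,"travel":[0,0,0],"delta_rot":[0,0,0]}]'
```

```text
clock: 9.4
eef_pos: [0.4672, 0.153, 0.067]
ee_rot: [2.105, 2.105, 0.235]
ft_force: [0.1, 1.3, 4.8]
opening: -0.001
gripper_force: 2.4
```

```bash
python3 -m pendant '[{"fingers":0,"travel":[0,0,1.5],"delta_rot":[0,0,0]},{"fingers":0,"travel":[0,0,0],"delta_rot":[0,0,0]}]'
python3 -m pendant '[{"fingers":0,"travel":[0,0,-15],"delta_rot":[0,0,0]},{"fingers":0,"travel":[0,0,-50],"delta_rot":[0,0,0]},{"fingers":0,"travel":[0,0,-60],"delta_rot":[0,0,0]},{"fingers":0,"travel":[0,0,-50],"delta_rot":[0,0,0]},{"fingers":0,"travel":[0,0,0],"delta_rot":[0,0,0]},{"fingers":0,"travel":[0,0,0],"delta_rot":[0,0,0]}]'
python3 - <<'E'
from h import *
b,d=arm.capture('scene'); cv2.imwrite('pics/end.png',b)
E
```

```text
clock: 9.65
eef_pos: [0.4675, 0.1531, 0.0658]
ee_rot: [2.105, 2.105, 0.235]
ft_force: [-1.4, 0.8, 5.3]
opening: 0.003
gripper_force: 3.0
clock: 10.4
eef_pos: [0.4281, 0.1522, 0.2352]
ee_rot: [2.105, 2.105, 0.231]
ft_force: [0.5, -0.7, -0.2]
opening: -0.0
gripper_force: 0.0
```

View pics/end.png

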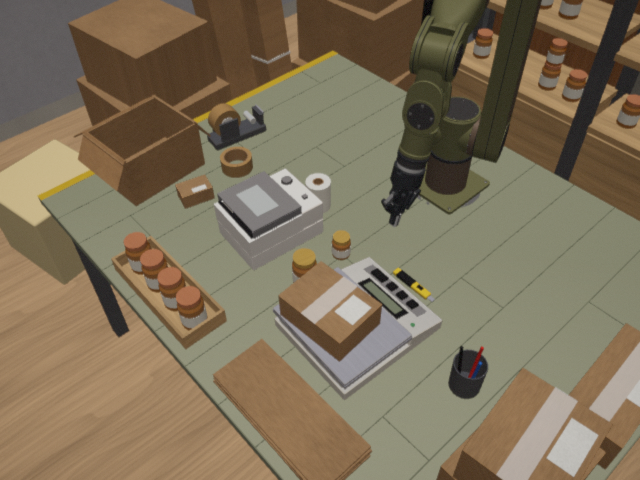

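The final view shows the cover flat at about (262,203), every object where it stood, and the hand clear in the air at (400,200).

```bash
python3 -c "
from rig import arm
print(arm.sign_off())"
```

```text
the job is handed in; nothing more can be done
None
```

I pushed the cover shut, tapped the feed, hold and print keys in that order, and handed the job in at about 10.5 s with the hand clear and nothing visibly moved; the hand-in gave no verdict, and I judged the key presses from the measured force (5.5–6.5 N each).

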